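Let the waiting parcel into the drop-off box

ROBOT

A 6-joint arm with a two-finger parallel gripper is mounted at the origin on the work surface. World frame = base frame: x ahead of the robot, y to its left, z up, the work surface at z = 0. Lengths are in m, angles in degrees, forces in N, time in s.
With the tool pointing down it reaches from about 0.25 to 0.725 m from the base axis. Payload 9.7 kg.
Tool frame: the origin (TCP) lies at the very end of the fingers, on their centre line; the grasp point (between the pads) lies 19 mm behind it (bot.pinch_z is the distance from the TCP to the grasp point, in m); x points along the fingers, z is the direction in which the jaws open and shut, and the axes are right-handed (so a half turn about x gives the same grasp; the last joint's range is limited). The gripper opens to 85 mm and grips with 20 to 120 N. Pads are 22 mm wide; open, the fingers measure 114 mm over their backs; the gripper's body (76 mm by 85 mm) begins 54 mm behind the grasp point. The pads swing forward as they close: fully open they stand 13 mm farther back than shut.
Start: joints at [72.021, 4.979, 10.078, 95.1, 0, 90], TCP at [0.17, 0.523, 0.206] pointing down, gripper open.
Joint ranges: [-179.16, 179.16], [-48.56, 103.87], [-65.8, 70.77], [-126.05, 130.52], [-82.76, 87.17], [-180, 180]. Speed limits (degrees/s): [127.2, 127.2, 147.25, 180, 180, 180].

INTERFACE

Orientations are given as [roll, pitch, yaw] about the fixed x, y, z axes, in that order (R = Rz(yaw) Ry(pitch) Rx(roll)).
In Python, from workcell import bot gives the robot as it stands.
- The arm moves only by the tool play_rows, never from a script. Its argument "rows" is a list of rows, each a list of 3 entries, a list of its own where there are three numbers: the shift along the tool's x, y, z in cm, then the turn about the tool's x in degrees, then the finger opening in cm, from 0 to 8.54. A call has 1 to 12 rows; each row is the pose to reach, as a shift and turn from the pose commanded when the call began, along the tool's axes at that moment; what a row does not reach only later rows make up. A row lasts 1/12 s, in which the tool goes at most 41.7 mm and 7.16 degrees, less where a joint would pass 70% of its speed; a pose out of reach is approached as far as the arm can. A call with a gripper value outside its range is refused whole. The fingers move at their own pace and stop on an object; "squeeze" is the grip in N (left out, the last holds). Time passes only in rows, so rows that repeat a pose let the fingers close. It gives the time, the measured TCP pose, the force and the opening at its end, in the units of the state.
- bot.get_obs(): the state, without advancing time (a new reading comes with each control period).
- bot.camera(name): name is "side" or "top" or "wrist"; returns (picture, depth): 384x512x3 uint8, blue, green, red; 384x512 float32, m along the optical axis (not along the pixel's ray), 0 where there is no reading.
- bot.camera_model(name): a dict with "fx", "fy", "cx", "cy" (pixels), "k1" (the pictures are not rectified: a ray, as slopes to the right and down, at radius r is drawn at 1 + k1 r^2 times it, then the intrinsics apply), "origin" and "attitude" of the camera in the world; the wrist camera has in their place "mount" (4x4, takes a point from camera to tool coordinates, whose origin is the TCP and whose axes are the tool frame's). Camera axes: x right, y down, z forward; pixel columns grow to the right and rows downward; lengths in m; the calibration is good to about 2 mm. A picture is of the moment at which its call begins: read the wrist's pose just before it. camera_model takes no time and is no camera call.
- bot.job_done(): hands the job in, once; it reports no verdict.
The state is a dict: "time": time; "q": joint angles; "qd": joint speeds; "joint_efforts": joint torques, N m; "ee_pos": TCP position; "tcp_rot": TCP orientation; "wrist_force": force on the tool from outside, world axes, zero at the start; "torque": the same for the moment, N m; "opening": finger opening in m.
Only numpy, scipy, OpenCV 4.12 (cv2) and the standard library are available. Lean on these libraries where they do the work, as an engineer would, in place of code of your own. Each camera call takes 0.05 s, during which the arm holds its last target.

TASK

Two lever-operated drop-off boxes stand on the parcel counter; on the chute of one of them a small parcel is waiting. Press that box's lever right down with the fingertips so that its lid opens fully, and keep it down until the parcel has slid into the box; then ease the lever slowly back up so that the lid comes down shut without slamming. Work the lid only by its lever, do not touch the parcel, leave the other box shut and leave everything else on the counter where it is.

Things in the scene. Friction and masses are not known exactly. Their poses are not given: they have to be found in the camera images.
- hopper_a: grey sheet-steel drop-off box 150 (its x) x 150 (y) x 130 high, flat lid, fixed to the counter. Origin: centre of underside; x runs from the lever side (facing the robot, turned up to 0.2 rad) to the chute side. The lever reaches x = -214; a chute slopes down 32 deg to the lid, from x = 202, z = 214 to x = 75, z = 134. Left or right by chance. The parcel waits here.
- hopper_b: grey sheet-steel drop-off box 150 (its x) x 150 (y) x 130 high, flat lid, fixed to the counter. Origin: centre of underside; x runs from the lever side (facing the robot, turned up to 0.2 rad) to the chute side. The lever reaches x = -214; a chute slopes down 32 deg to the lid, from x = 202, z = 214 to x = 75, z = 134. Left or right by chance. Its chute is empty.
- lever_a: lever of hopper_a: bar pivoted at its origin (90 in front of the box's centre, 85 up), reaching 100 towards the robot to a black pad 48 x 60 x 8. Rests tilted 0.25 rad up; swings down 0.5 rad to a hard stop, lifting the lid by twice its angle. Takes 4 to 8 N at first, half that when open; the lid's weight pushes it back up: the pad follows a finger drawn back slowly and snaps up if let go
- lever_b: lever of hopper_b: bar pivoted at its origin (90 in front of the box's centre, 85 up), reaching 100 towards the robot to a black pad 48 x 60 x 8. Rests tilted 0.25 rad up; swings down 0.5 rad to a hard stop, lifting the lid by twice its angle. Takes 4 to 8 N at first, half that when open; the lid's weight pushes it back up: the pad follows a finger drawn back slowly and snaps up if let go
- pad_a (a point): centre of the top face of the pad of lever_a, the point to press from above; moves with the lever: 117 above the counter at rest, 67 fully pressed, about 100 from the pivot. There is free room above and in front of it; the box's front wall is 110 behind it
- pad_b (a point): centre of the top face of the pad of lever_b, the point to press from above; moves with the lever: 117 above the counter at rest, 67 fully pressed, about 100 from the pivot. There is free room above and in front of it; the box's front wall is 110 behind it
- lid_a (a joint): lid of hopper_a: grey plate 140 x 150 hinged along the box's lever-side rim, with a 34 high upright lip on its far edge that holds back what waits on the chute. 0 = shut, grows as the far edge rises, 1.0 rad = fully open (lever fully down). No damper: with the lever let go it falls and slams at several rad/s; arriving shut at under 1 rad/s is gentle
- lid_b (a joint): lid of hopper_b: grey plate 140 x 150 hinged along the box's lever-side rim, with a 34 high upright lip on its far edge that holds back what waits on the chute. 0 = shut, grows as the far edge rises, 1.0 rad = fully open (lever fully down). No damper: with the lever let go it falls and slams at several rad/s; arriving shut at under 1 rad/s is gentle
- parcel: the waiting parcel: a small cardboard carton 80 x 65 x 30, 0.1 to 0.2 kg, with a pale tape band; it lies flat on the chute of hopper_a against the lid's lip. Origin: centre of its underside. Once the far edge of the lid has risen above it, it slides under the lid into the box by itself, in about 1 s
- tape_roll: bystander: roll of brown parcel tape lying flat, 90 across x 48 high, between the two boxes; origin under its centre
- ink_stamp: bystander: upright wooden hand stamp, 40 across x 82 high, between the two boxes; origin under its centre
- stapler: bystander: black stapler 150 x 36 x 56 high, at the left; origin under its centre
- small_carton: bystander: taped carton 130 x 100 x 70 high standing on the counter at the left, not the parcel of the task; origin under its centre
- pen_cup: bystander: dark metal cup with pens, 76 across, 145 high over the pens, at the right; origin under its centre
- bar_scanner: bystander: hand scanner lying at the right, 145 x 70 x 32 high; origin under its middle
- staple_box: bystander: flat cardboard box of staples 70 x 50 x 25 high, nearest the robot; origin under its centre
Things that resemble listed ones, but are neither listed nor needed, are in the scene too. What is shaped like the parcel but turquoise or yellow is not meant.

How it is judged:
By the outcome, as a careful person would: the job done as asked, in the order asked, and still so for the second after the job is handed in, with the robot touching nothing.
It also fails if it takes over 35 s, if anything falls off the work surface, if the arm or the gripper's body presses on something with over 40 N, if the wrist force passes 120 N, or if a joint passes its speed limit or range.

## Working session

There is one attempt and no reset: what is moved stays moved. The work goes in short steps, Python scripts to look and compute and a tool call to move; the robot and the scene stay as the last step left them, time stands still between calls to the robot, and variables do not carry over. Pictures are saved under pics/ and viewed, and the job is handed in when it is done.

Besides the shell and the picture viewer there is one more tool, called by a JSON object that holds its "method" and its "body", one argument or row to a line. play_rows: Moves the arm, as the interface text tells. Its arguments: {"type":"object","properties":{"rows":{"type":"array"},"squeeze":{"type":"number"}},"required":["rows"]}

```bash
mkdir -p pics; ls
python3 - <<'E'
from workcell import bot
import cv2,numpy as np
print(bot.get_obs())
for n in ["top","side"]:
    im,d=bot.camera(n); cv2.imwrite(f"pics/{n}0.png",im); np.save(f"pics/{n}0.npy",d); print(n,bot.camera_model(n))
E
```

```text
pics
{'time': 0.0, 'q': array([7.20201036e+01, 5.00967950e+00, 1.00342348e+01, 9.50985561e+01,
       1.89205125e-03, 8.99998221e+01]), 'qd': array([ 0.10554359, -0.01744651,  0.07198235, -0.03154397, -0.01565292,
        0.05299471]), 'joint_efforts': array([ 2.28098128e-03, -5.20383632e+01,  4.64805794e+01,  1.61315646e-02,
        1.27557751e-04,  1.67507693e-05]), 'ee_pos': array([0.16968656, 0.52289889, 0.20539475]), 'tcp_rot': array([ 178.53520333,   89.92597507, -109.44451641]), 'wrist_force': array([-0.19848003,  0.11435953, -0.00546786]), 'torque': array([-0.028823  , -0.02254823, -0.02330529]), 'opening': 0.0856359994165088}
top {'fx': 421.8288384376882, 'fy': 421.8288384376882, 'cx': 250.2891123612143, 'cy': 187.1083571458807, 'k1': -0.1360439355639269, 'origin': array([ 0.23797564, -0.05501304,  1.6976093 ]), 'attitude': array([-168.26206318,   -0.2491892 ,  -89.78603785])}
side {'fx': 470.44483705002364, 'fy': 470.44483705002364, 'cx': 253.9995241790478, 'cy': 187.28646116832388, 'k1': -0.14434211165834737, 'origin': array([ 0.27468828, -0.8686313 ,  1.17697666]), 'attitude': array([-140.1509398 ,    0.709728  ,  -20.61957331])}
```

View pics/top0.png

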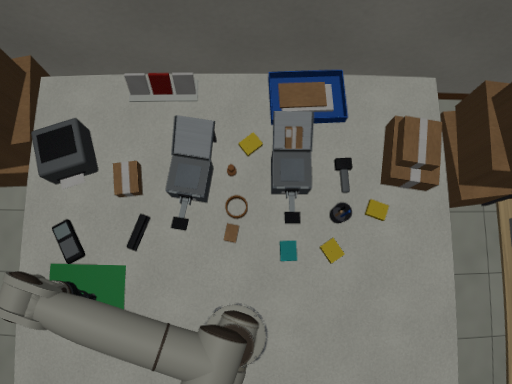

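View pics/side0.png

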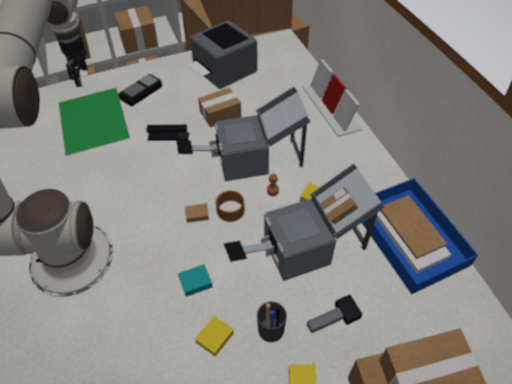

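The parcel (brown with a pale band) is on the right-hand box: top (293,137), side (338,205). That box's black pad is at top (292,217) and side (235,250). I'll measure it next.

```bash
cat > h.py <<'E'
import numpy as np,cv2
from scipy.spatial.transform import Rotation as R
from workcell import bot
def pts(n,uv,d):
    m=bot.camera_model(n);K=np.array([[m['fx'],0,m['cx']],[0,m['fy'],m['cy']],[0,0,1]])
    uv=np.asarray(uv,float).reshape(-1,1,2)
    s=cv2.undistortPoints(uv,K,np.array([m['k1'],0,0,0.]))[:,0]
    z=np.array([d[int(round(v)),int(round(u))] for u,v in uv[:,0]])
    c=np.c_[s*z[:,None],z]
    return c@R.from_euler('xyz',m['attitude'],degrees=True).as_matrix().T+m['origin']
E
python3 - <<'E'
from h import *
for n,(x0,x1,y0,y1) in {"top":(265,325,95,235),"side":(215,385,160,280)}.items():
    im=cv2.imread(f"pics/{n}0.png");d=np.load(f"pics/{n}0.npy")
    c=im[y0:y1,x0:x1];cv2.imwrite(f"pics/{n}0c.png",cv2.resize(c,None,fx=4,fy=4,interpolation=cv2.INTER_CUBIC))
    v,u=np.mgrid[y0:y1,x0:x1];uv=np.c_[u.ravel(),v.ravel()]
    P=pts(n,uv,d); g=im[uv[:,1],uv[:,0]].max(1)
    s=(g<45)&(P[:,2]>.09)&(P[:,2]<.14)&(P[:,0]<.47)
    print(n,s.sum(),P[s].mean(0),P[s].min(0),P[s].max(0))
    # box lid plane
    s=(abs(P[:,2]-.132)<.006)&(P[:,0]>.46);print('lid',s.sum(),P[s].mean(0),P[s].min(0),P[s].max(0))
    q=P[s][:,:2].astype(np.float32);print(cv2.minAreaRect(q))
E
```

```text
top 149 [ 0.44991172 -0.21869078  0.1160803 ] [ 0.43173931 -0.24635355  0.1057025 ] [ 0.46856976 -0.19166818  0.1245745 ]
lid 983 [ 0.63179266 -0.22081658  0.13424736] [ 0.55305065 -0.29584052  0.1260501 ] [ 0.72984369 -0.14654169  0.1379993 ]
((0.6412534713745117, -0.22076988220214844), (0.17653170228004456, 0.1494116485118866), 0.39035889506340027)
side 251 [ 0.44980615 -0.22127588  0.11557118] [ 0.42983691 -0.24935684  0.10757299] [ 0.46990558 -0.19354407  0.1240697 ]
lid 2226 [ 0.631523   -0.22571223  0.13451277] [ 0.55211453 -0.2964502   0.12600545] [ 0.83109379 -0.14306346  0.13799653]
((0.6912399530410767, -0.2190081924200058), (0.2779640555381775, 0.15255309641361237), 0.750501275062561)
```

Run:
```python
from h import *
d=np.load("pics/top0.npy")
uv=[(286,213),(292,217),(298,217),(292,205),(291,198),(291,170),(275,153),(310,153),(274,188),(311,190),(293,137)]
for a,b in zip(uv,pts("top",uv,d)):print(a,b.round(3))
d=np.load("pics/side0.npy")
uv=[(235,250),(258,246),(298,228),(338,205)]
for a,b in zip(uv,pts("side",uv,d)):print(a,b.round(3))
```

```text
(286, 213) [ 0.469 -0.197  0.106]
(292, 217) [ 0.451 -0.218  0.12 ]
(298, 217) [ 0.452 -0.242  0.114]
(292, 205) [ 0.5   -0.221  0.105]
(291, 198) [ 0.528 -0.218  0.097]
(291, 170) [ 0.628 -0.215  0.145]
(275, 153) [ 0.697 -0.155  0.137]
(310, 153) [ 0.7   -0.292  0.131]
(274, 188) [ 0.562 -0.151  0.123]
(311, 190) [ 0.58  -0.312 -0.004]
(293, 137) [ 0.744 -0.22   0.192]
(235, 250) [ 0.452 -0.216  0.111]
(258, 246) [ 0.517 -0.216  0.094]
(298, 228) [ 0.629 -0.227  0.136]
(338, 205) [ 0.74  -0.231  0.189]
```

Run:
```python
from h import *
o=bot.get_obs();M=R.from_euler('xyz',o['tcp_rot'],degrees=True).as_matrix();print(M.round(3))
for t in [(0.45,-.22,.206),(.45,-.22,.14)]:print(((np.array(t)-o['ee_pos'])@M*100).round(2))
d=np.load("pics/top0.npy")
for a,b in zip(["padB","pencup","roll","staple"],pts("top",[(180,223),(341,212),(236,198),(232,233)],d)):print(a,b.round(3))
```

```text
[[-0.    -0.951  0.309]
 [-0.001  0.309  0.951]
 [-1.     0.    -0.001]]
[ 2.000e-02 -4.959e+01 -6.201e+01]
[  6.62 -49.59 -62.  ]
padB [0.427 0.204 0.116]
pencup [ 0.469 -0.404  0.129]
roll [ 0.542 -0.003  0.014]
staple [ 0.238 -0.055  1.698]
```

{"method": "play_rows", "body": {
  "rows": [
    [[-1,-4,-5],0,0],
    [[-1,-8,-10],-2,0],
    [[-1,-10,-13],-4,0],
    [[-1,-13,-16],-6,0],
    [[-1,-15,-19],-8,0],
    [[-1,-17.5,-22],-10,0],
    [[-1,-20,-25],-12,0],
    [[-1,-22.5,-28],-14,0],
    [[-1,-25,-31],-16,0],
    [[-1,-27.5,-34],-18,0],
    [[-1,-30,-37],-18,0],
    [[-1,-32,-40],-18,0]
  ],
  "squeeze": 30
}}

```text
time: 1.1
ee_pos: [0.3469, 0.0543, 0.216]
tcp_rot: [-78.0, 90.0, 12.1]
wrist_force: [0.0, -0.0, 0.9]
opening: -0.0002
```

```bash
cat > s.py <<'E'
from h import *
o=bot.get_obs();M=R.from_euler('xyz',o['tcp_rot'],degrees=True).as_matrix();print(M.round(3));print(o['time'],o['ee_pos'],o['wrist_force'],o['opening'],o['q'].round(1))
for t in [(0.45,-.22,.206),(.45,-.22,.14)]:print(((np.array(t)-o['ee_pos'])@M*100).round(2))
E
python3 s.py
```

```text
[[ 0.001 -1.    -0.001]
 [ 0.    -0.001  1.   ]
 [-1.    -0.001  0.   ]]
1.1 [0.34691803 0.05425112 0.2160025 ] [ 0.04878391 -0.02634971  0.8703331 ] -0.00018820929272203715 [  8.9 -21.7 -12.3  99.3   0.    8.8]
[  1.   -10.29 -27.43]
[  7.6  -10.28 -27.43]
```

{"method": "play_rows", "body": {
  "rows": [
    [[0,-1,-3],0,0],
    [[0,-2,-6],0,0],
    [[0,-3.2,-9],0,0],
    [[0,-4.5,-12],0,0],
    [[0,-5.5,-15],0,0],
    [[0,-6.5,-18],0,0],
    [[0,-8,-21],0,0],
    [[1,-9,-24],0,0],
    [[2,-10,-26.5],0,0],
    [[4,-10.1,-27.2],0,0],
    [[5.5,-10.1,-27.2],0,0],
    [[5.5,-10.1,-27.2],0,0]
  ]
}}

```text
time: 2.1
ee_pos: [0.4464, -0.2158, 0.1574]
tcp_rot: [64.3, 89.7, 154.2]
wrist_force: [-0.1, 0.3, -0.3]
opening: -0.0002
```

```bash
python3 s.py
python3 - <<'E'
from h import *
im,d=bot.camera("side"); cv2.imwrite("pics/side1.png",cv2.resize(im[130:310,170:410],None,fx=3,fy=3,interpolation=cv2.INTER_CUBIC))
im,d=bot.camera("wrist"); cv2.imwrite("pics/wrist1.png",im)
E
```

```text
[[-0.005 -1.     0.001]
 [ 0.002  0.001  1.   ]
 [-1.     0.005  0.002]]
2.1 [ 0.44641063 -0.2157649   0.15741394] [-0.14311117  0.34724509 -0.29462072] -0.0001876120910953093 [-25.8  -2.8  -3.2  89.9   0.  -25.7]
[-4.86 -0.33 -0.41]
[ 1.74 -0.37 -0.43]
```

View pics/side1.png

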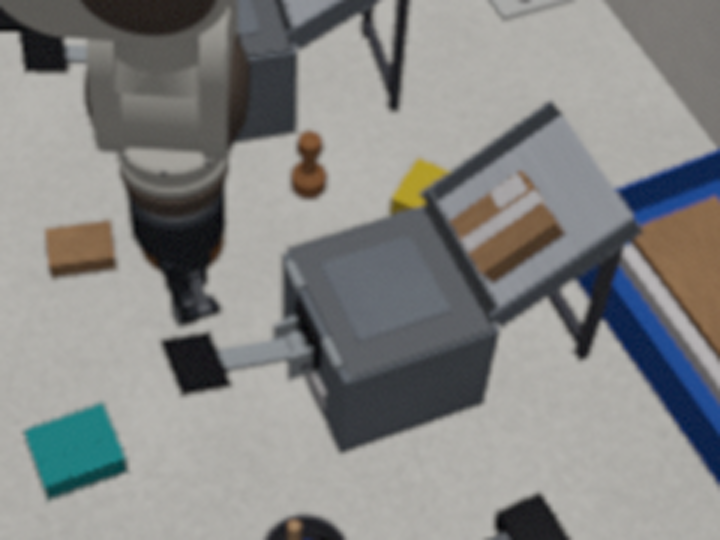

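View pics/wrist1.png

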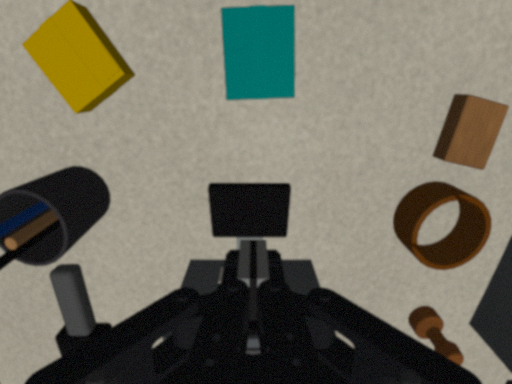

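The side crop shows the closed fingertips directly above the pad, tip at (195,312) and pad at (195,362). The wrist view agrees. I'll descend and press slowly.

{"method": "play_rows", "body": {
  "rows": [
    [[1,-0.3,-0.4],0,0],
    [[2,-0.3,-0.4],0,0],
    [[2.7,-0.3,-0.4],0,0],
    [[3.2,-0.3,-0.4],0,0],
    [[3.6,-0.3,-0.4],0,0],
    [[3.9,-0.3,-0.4],0,0],
    [[4.2,-0.3,-0.4],0,0],
    [[4.5,-0.3,-0.4],0,0],
    [[4.8,-0.3,-0.4],0,0],
    [[5.1,-0.3,-0.4],0,0],
    [[5.1,-0.3,-0.4],0,0]
  ]
}}

```text
time: 3.12
ee_pos: [0.4506, -0.2196, 0.1095]
tcp_rot: [65.8, 90.0, 155.8]
wrist_force: [-0.7, 0.6, -0.7]
opening: 0.0001
```

```bash
python3 s.py
python3 - <<'E'
from h import *
im,d=bot.camera("side"); cv2.imwrite("pics/side2.png",cv2.resize(im[130:310,170:410],None,fx=3,fy=3,interpolation=cv2.INTER_CUBIC))
E
```

```text
[[-0.001 -1.    -0.   ]
 [ 0.    -0.     1.   ]
 [-1.     0.001  0.   ]]
3.1167 [ 0.45057832 -0.21961929  0.10946919] [-0.69092361  0.6178158  -0.6737944 ] 0.000108925387108581 [-26.   -2.5  -8.2  84.3  -0.  -26. ]
[-9.65  0.06 -0.04]
[-3.05  0.06 -0.04]
```

View pics/side2.png

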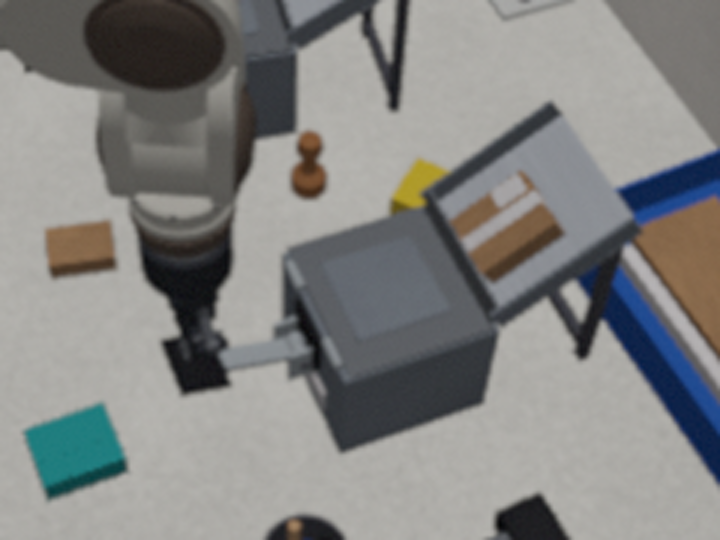

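Run:
```python
from h import *
def proj(n,P):
    m=bot.camera_model(n);c=(np.atleast_2d(P)-m['origin'])@R.from_euler('xyz',m['attitude'],degrees=True).as_matrix()
    s=c[:,:2]/c[:,2:];s=s*(1+m['k1']*(s**2).sum(1,keepdims=True));return s*m['fx']+[m['cx'],m['cy']]
o=bot.get_obs();print((proj("side",[o['ee_pos'],[.45,-.22,.117]])-[170,130])*3)
o=bot.get_obs();print(o['time'],o['ee_pos'],o['wrist_force'],o['torque'])
im,d=bot.camera("wrist"); cv2.imwrite("pics/wrist2.png",im)
im,d=bot.camera("side");c=im[220:270,210:270];cv2.imwrite("pics/side3.png",cv2.resize(c,None,fx=10,fy=10,interpolation=cv2.INTER_CUBIC))
v,u=np.mgrid[220:270,210:270];P=pts("side",np.c_[u.ravel(),v.ravel()],d)
for r in range(235,262,3):
  print(r,[tuple(np.round(P[(r-220)*60+k]*1000).astype(int)) for k in range(14,40,4)])
```

```text
[[194.94914716 363.79750359]
 [194.01564802 360.03097194]]
3.1667 [ 0.45066677 -0.21962594  0.10982414] [-0.31959721  0.12287889 -0.35487984] [-0.0268107  -0.03238736 -0.0054842 ]
235 [(np.int64(457), np.int64(-86), np.int64(-1)), (np.int64(434), np.int64(-228), np.int64(207)), (np.int64(440), np.int64(-244), np.int64(226)), (np.int64(445), np.int64(-261), np.int64(247)), (np.int64(456), np.int64(-259), np.int64(238)), (np.int64(513), np.int64(-108), np.int64(-1)), (np.int64(524), np.int64(-114), np.int64(2))]
238 [(np.int64(454), np.int64(-95), np.int64(-2)), (np.int64(465), np.int64(-100), np.int64(-2)), (np.int64(441), np.int64(-238), np.int64(204)), (np.int64(452), np.int64(-234), np.int64(193)), (np.int64(453), np.int64(-265), np.int64(236)), (np.int64(510), np.int64(-117), np.int64(-2)), (np.int64(521), np.int64(-121), np.int64(-3))]
241 [(np.int64(450), np.int64(-106), np.int64(-2)), (np.int64(461), np.int64(-113), np.int64(3)), (np.int64(441), np.int64(-236), np.int64(189)), (np.int64(450), np.int64(-240), np.int64(189)), (np.int64(451), np.int64(-273), np.int64(235)), (np.in
[... 1422 characters left out ...]
(-231), np.int64(100))]
256 [(np.int64(434), np.int64(-153), np.int64(-6)), (np.int64(428), np.int64(-230), np.int64(115)), (np.int64(437), np.int64(-237), np.int64(120)), (np.int64(448), np.int64(-237), np.int64(114)), (np.int64(457), np.int64(-242), np.int64(116)), (np.int64(468), np.int64(-242), np.int64(110)), (np.int64(499), np.int64(-181), np.int64(-1))]
259 [(np.int64(430), np.int64(-166), np.int64(-1)), (np.int64(442), np.int64(-169), np.int64(-3)), (np.int64(434), np.int64(-244), np.int64(118)), (np.int64(444), np.int64(-247), np.int64(116)), (np.int64(455), np.int64(-248), np.int64(112)), (np.int64(465), np.int64(-251), np.int64(111)), (np.int64(497), np.int64(-186), np.int64(-9))]
```

View pics/side3.png

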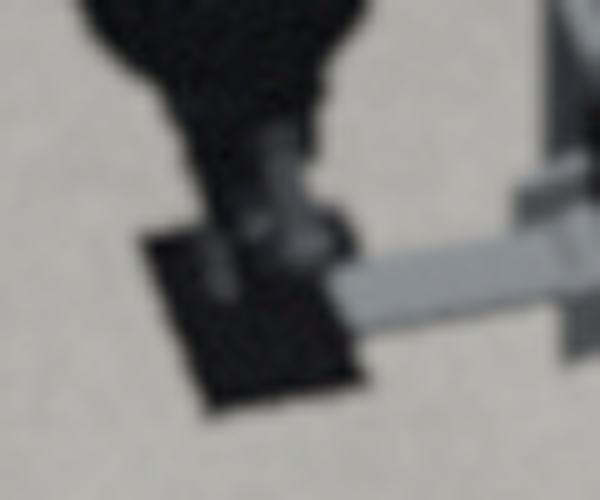

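View pics/wrist2.png

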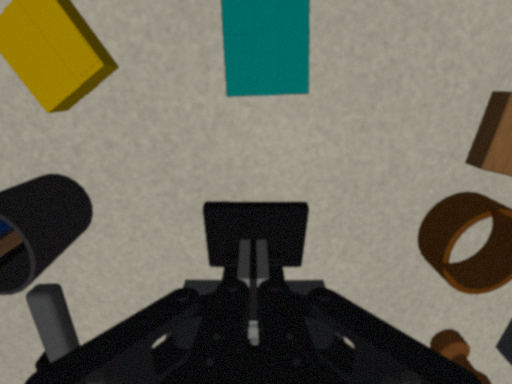

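No contact force yet; the tips sit about at the pad face, which is within calibration error. I'll keep going down gently.

{"method": "play_rows", "body": {
  "rows": [
    [[0.2,0,0],0,0],
    [[0.4,0,0],0,0],
    [[0.6,0,0],0,0],
    [[0.8,0,0],0,0],
    [[1.0,0,0],0,0],
    [[1.0,0,0],0,0]
  ]
}}

```text
time: 3.77
ee_pos: [0.4506, -0.2196, 0.0995]
tcp_rot: [67.0, 90.0, 157.0]
wrist_force: [0.1, -0.2, -1.1]
opening: -0.0003
```

```bash
python3 s.py
python3 - <<'E'
from h import *
im,d=bot.camera("side"); cv2.imwrite("pics/side4.png",cv2.resize(im[130:310,170:410],None,fx=3,fy=3,interpolation=cv2.INTER_CUBIC))
E
```

```text
[[-0.001 -1.    -0.   ]
 [ 0.    -0.     1.   ]
 [-1.     0.001  0.   ]]
3.7667 [ 0.4505953  -0.21962987  0.0995278 ] [ 0.05239062 -0.20009836 -1.07933578] -0.0003249386048929163 [-26.   -2.4  -9.2  83.2  -0.  -26. ]
[-10.65   0.07  -0.03]
[-4.05  0.06 -0.04]
```

View pics/side4.png

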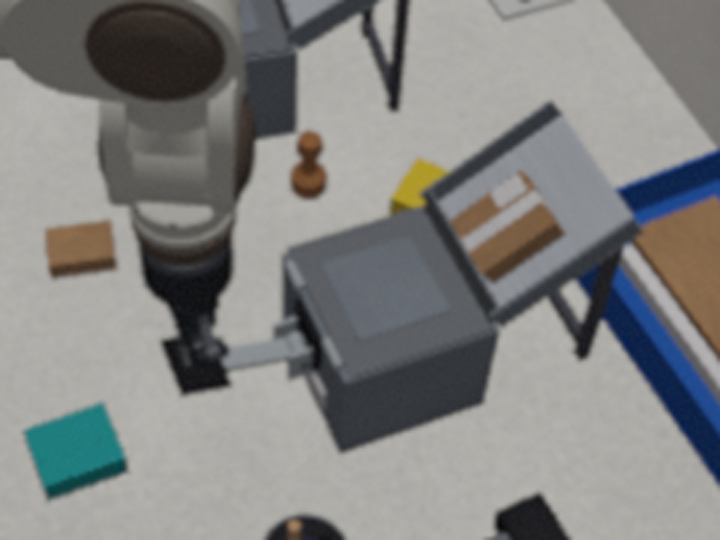

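Run:
```python
from h import *
m=bot.camera_model("wrist");print(m)
T=np.linalg.inv(m['mount'])
def pw(P):
    c=np.c_[np.atleast_2d(P),np.ones(len(P))]@T.T;s=c[:,:2]/c[:,2:3];s=s*(1+m['k1']*(s**2).sum(1,keepdims=True));return s*m['fx']+[m['cx'],m['cy']]
print(pw(np.array([[0,0,0],[-.019,0,0],[0,.011,0],[0,-.011,0]])))
im,d=bot.camera("wrist")
cv2.imwrite("pics/wrist3.png",cv2.resize(im[180:384,170:350],None,fx=3.5,fy=2.9,interpolation=cv2.INTER_CUBIC))
o=bot.get_obs();M=R.from_euler('xyz',o['tcp_rot'],degrees=True).as_matrix()
K=np.array([[m['fx'],0,m['cx']],[0,m['fy'],m['cy']],[0,0,1]])
uv=np.array([[u,v] for v in range(200,384,8) for u in (215,230,245,255,262,275,290)],float)
s=cv2.undistortPoints(uv.reshape(-1,1,2),K,np.array([m['k1'],0,0,0.]))[:,0]
z=np.array([d[int(v),int(u)] for u,v in uv]);c=np.c_[s*z[:,None],z,np.ones(len(z))]@m['mount'].T
W=c[:,:3]@M.T+o['ee_pos']
for i in range(0,len(uv),7):print(int(uv[i,1]),[' '.join(map(str,(W[i+k]*1000).round().astype(int))) for k in range(7)])
im,d=bot.camera("top");cv2.imwrite("pics/top4.png",cv2.resize(im[90:250,250:350],None,fx=4,fy=3.75))
```

```text
{'fx': 303.2576072925567, 'fy': 303.2576072925567, 'cx': 252.8329633948171, 'cy': 192.37562733840534, 'k1': -0.07206305601172716, 'mount': array([[-4.24171463e-04, -3.28176312e-01,  9.44616392e-01,
        -1.67509562e-01],
       [ 2.34643743e-04, -9.44616484e-01, -3.28176239e-01,
         8.57748191e-02],
       [ 9.99999883e-01,  8.24453310e-05,  4.77683874e-04,
         2.70495372e-04],
       [ 0.00000000e+00,  0.00000000e+00,  0.00000000e+00,
         1.00000000e+00]])}
[[252.24531821 234.70401991]
 [252.19798021 250.35296941]
 [252.2374645  218.34660085]
 [252.25309268 250.38948262]]
200 ['466 -255 0', '465 -241 1', '466 -227 -1', '466 -217 0', '465 -211 1', '465 -198 0', '365 -219 267']
208 ['427 -240 115', '426 -232 116', '427 -224 115', '426 -218 117', '427 -214 115', '427 -207 115', '426 -199 116']
216 ['428 -239 122', '428 -231 122', '429 -223 121', '429 -218 121', '429 -215 121', '429 -208 122', '429 -200 121']
224 ['434 -239 121', '434 -232 120', '434 -224 121', '434 -218 121', '434 -214 121', '434 -208 121', '433 -200 123']
232 ['439 -240 120', '439 -232 120', '439 -22
[... 1466 characters left out ...]
]
336 ['433 -230 199', '433 -226 200', '458 -222 174', '540 -218 92', '457 -216 175', '434 -213 198', '434 -208 198']
344 ['432 -230 203', '432 -226 203', '457 -222 179', '546 -218 94', '456 -216 180', '433 -213 202', '432 -209 203']
352 ['432 -230 206', '432 -226 205', '462 -222 179', '552 -218 95', '438 -217 200', '433 -213 205', '433 -209 205']
360 ['434 -230 207', '433 -225 208', '438 -222 203', '439 -219 203', '439 -217 202', '433 -214 208', '433 -209 208']
368 ['433 -229 210', '432 -225 211', '440 -222 205', '438 -219 206', '438 -217 206', '433 -214 211', '433 -210 211']
376 ['433 -229 213', '435 -225 211', '439 -222 208', '439 -219 208', '441 -217 206', '436 -214 210', '433 -210 213']
```

View pics/wrist3.png

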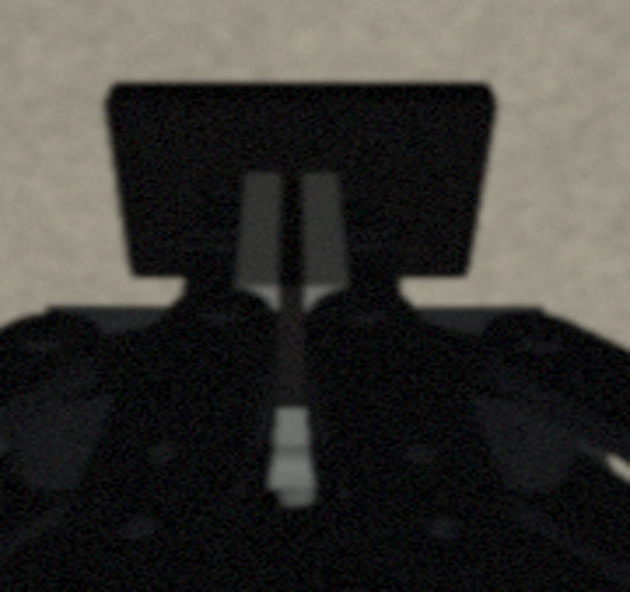

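The wrist camera shows the closed tips actually ending about 28 mm above the reported TCP: the tip edge is at row 239 instead of about 218. The tips are therefore still about 1 cm above the pad, centred in y. I'll lower to contact.

{"method": "play_rows", "body": {
  "rows": [
    [[0.3,0,0],0,0],
    [[0.6,0,0],0,0],
    [[0.9,0,0],0,0],
    [[1.2,0,0],0,0],
    [[1.5,0,0],0,0],
    [[1.8,0,0],0,0],
    [[1.8,0,0],0,0]
  ]
}}

```text
time: 4.5
ee_pos: [0.4505, -0.2198, 0.0819]
tcp_rot: [122.4, 90.0, -147.6]
wrist_force: [-1.4, -0.4, 5.0]
opening: -0.0001
```

```bash
python3 s.py
python3 - <<'E'
from h import *
im,d=bot.camera("side"); cv2.imwrite("pics/side5.png",cv2.resize(im[130:310,170:410],None,fx=3,fy=3,interpolation=cv2.INTER_CUBIC))
E
```

```text
[[-0.001 -1.    -0.   ]
 [-0.    -0.     1.   ]
 [-1.     0.001 -0.   ]]
4.5 [ 0.45046485 -0.21982313  0.08187809] [-1.3573269  -0.41706207  4.98934909] -5.594065913163708e-05 [-26.   -2.3 -11.1  81.3  -0.  -26. ]
[-12.41   0.05  -0.02]
[-5.81  0.05 -0.02]
```

View pics/side5.png

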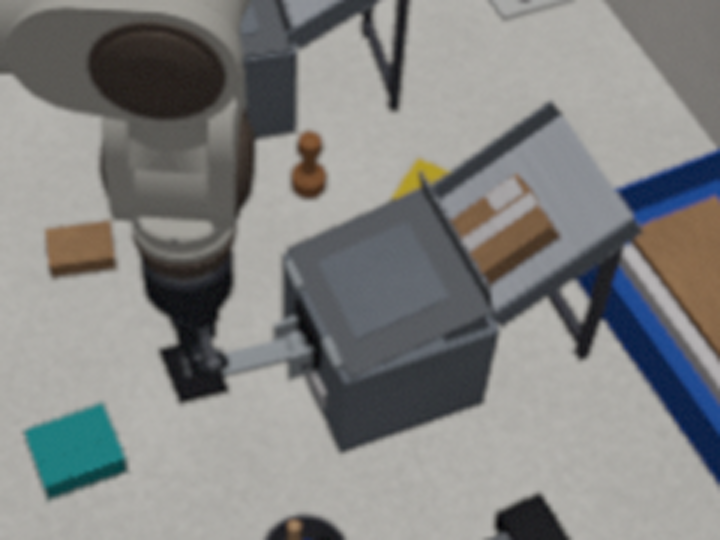

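The tips are in contact at 5 N and the lid is starting to lift. I'll press on.

{"method": "play_rows", "body": {
  "rows": [
    [[0.4,0,0],0,0],
    [[0.8,0,0],0,0],
    [[1.2,0,0],0,0],
    [[1.6,0,0],0,0],
    [[2.0,0,0],0,0],
    [[2.4,0,0],0,0],
    [[2.8,0,0],0,0],
    [[3.2,0,0],0,0],
    [[3.5,0,0],0,0],
    [[3.8,0,0],0,0],
    [[4.0,0,0],0,0],
    [[4.0,0,0],0,0]
  ]
}}

```text
time: 5.55
ee_pos: [0.4516, -0.2199, 0.044]
tcp_rot: [-109.3, 89.8, -19.3]
wrist_force: [-3.3, 2.1, 16.7]
opening: 0.0001
```

```bash
python3 s.py
python3 - <<'E'
from h import *
im,d=bot.camera("side"); cv2.imwrite("pics/side6.png",cv2.resize(im[130:310,170:410],None,fx=3,fy=3,interpolation=cv2.INTER_CUBIC))
E
```

```text
[[ 0.003 -1.    -0.001]
 [-0.001 -0.001  1.   ]
 [-1.    -0.003 -0.001]]
5.55 [ 0.45164898 -0.21994538  0.04398152] [-3.33310361  2.05630242 16.66823653] 0.0001167397609070463 [-26.   -1.7 -14.7  76.9   0.  -26. ]
[-16.2    0.12  -0.02]
[-9.6   0.14 -0.01]
```

View pics/side6.png

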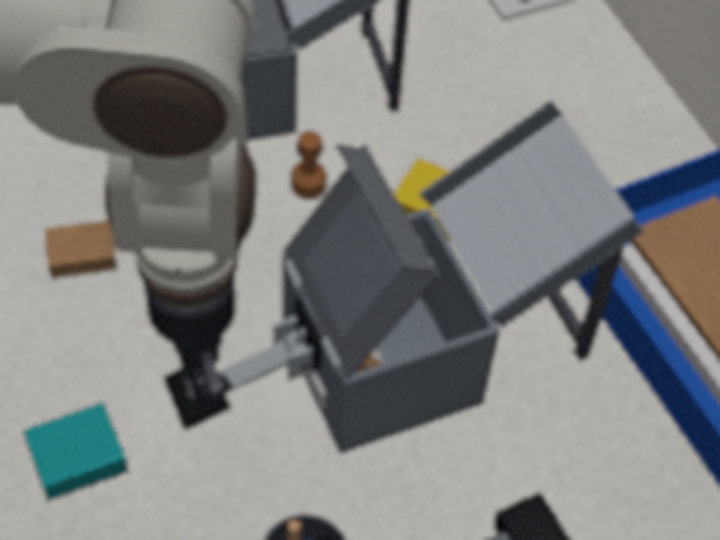

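The force jumped to 17 N, so the hard stop is probably reached, and the parcel has slid in (brown edge inside at (370,360)). I'll press a touch more and measure the lid angle.

{"method": "play_rows", "body": {
  "rows": [
    [[0.2,0,0],0,0],
    [[0.3,0,0],0,0],
    [[0.3,0,0],0,0],
    [[0.3,0,0],0,0],
    [[0.3,0,0],0,0],
    [[0.3,0,0],0,0]
  ]
}}

```text
time: 6.1
ee_pos: [0.4519, -0.2201, 0.0436]
tcp_rot: [-113.2, 89.7, -23.2]
wrist_force: [-12.0, 4.8, 37.9]
opening: 0.0001
```

```bash
python3 s.py
python3 - <<'E'
from h import *
im,d=bot.camera("side"); cv2.imwrite("pics/side7.png",cv2.resize(im[130:310,170:410],None,fx=3,fy=3,interpolation=cv2.INTER_CUBIC))
q=[(315,258),(335,300),(340,250),(365,230),(350,330),(360,190),(375,310)]
uv=[(170+a/3,130+b/3) for a,b in q]
P=pts("side",uv,d);print(P.round(3))
c=P-P.mean(0);n=np.linalg.svd(c)[2][2];print(n,np.linalg.svd(c)[1],np.arccos(abs(n[2])))
im,d=bot.camera("top");cv2.imwrite("pics/top7.png",cv2.resize(im[95:235,250:350],None,fx=4,fy=4,interpolation=cv2.INTER_CUBIC))
E
```

```text
[[ 0.004 -1.    -0.   ]
 [-0.002 -0.     1.   ]
 [-1.    -0.004 -0.002]]
6.1 [ 0.45191716 -0.22013633  0.04356614] [-12.02239938   4.76634258  37.88043009] 0.00012870632836318202 [-26.   -1.8 -14.8  76.7   0.  -26. ]
[-16.24   0.12  -0.02]
[-9.64  0.15 -0.  ]
[[ 0.578 -0.186  0.164]
 [ 0.578 -0.232  0.16 ]
 [ 0.594 -0.203  0.188]
 [ 0.613 -0.211  0.219]
 [ 0.578 -0.267  0.162]
 [ 0.606 -0.209  0.273]
 [ 0.598 -0.27   0.185]]
[ 0.95237788  0.04545394 -0.30151338] [0.10894155 0.07278951 0.01903503] 1.264516824797027
```

View pics/side7.png

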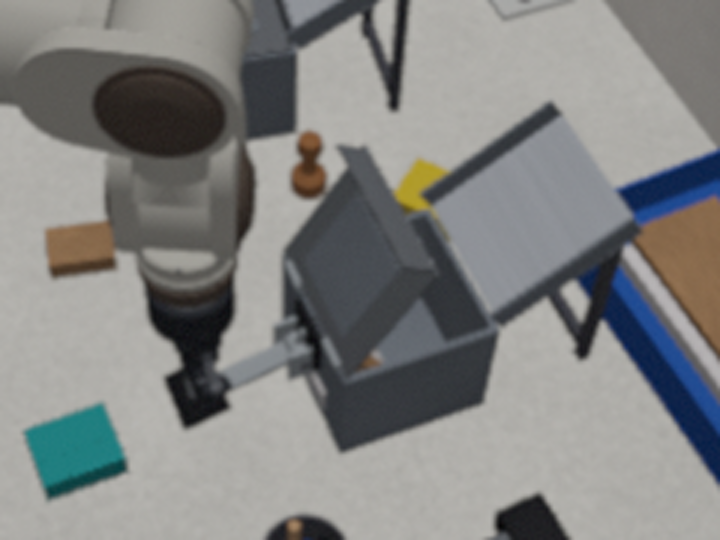

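View pics/top7.png

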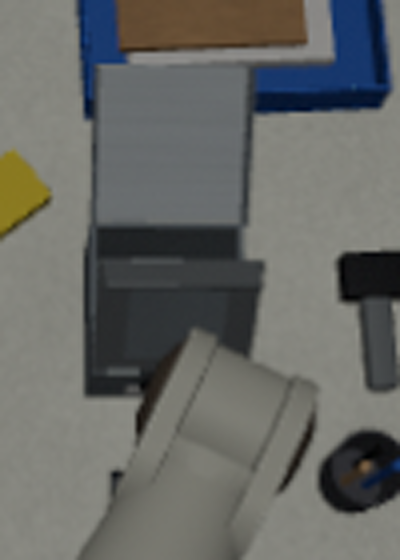

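The lid slope between (0.578, z 0.161) and (0.613, z 0.219) is about 1.03 rad, so it is fully open against the stop. The chute is empty and the parcel is inside. Easing up slowly now.

{"method": "play_rows", "body": {
  "rows": [
    [[-0.2,0,0],0,0],
    [[-0.4,0,0],0,0],
    [[-0.6,0,0],0,0],
    [[-0.8,0,0],0,0],
    [[-1.0,0,0],0,0],
    [[-1.2,0,0],0,0],
    [[-1.4,0,0],0,0],
    [[-1.6,0,0],0,0],
    [[-1.8,0,0],0,0],
    [[-2.0,0,0],0,0],
    [[-2.2,0,0],0,0],
    [[-2.4,0,0],0,0]
  ]
}}

```text
time: 7.2
ee_pos: [0.4506, -0.2197, 0.0633]
tcp_rot: [77.2, 90.0, 167.2]
wrist_force: [-2.9, -0.9, 4.5]
opening: -0.0001
```

{"method": "play_rows", "body": {
  "rows": [
    [[-0.2,0,0],0,0],
    [[-0.4,0,0],0,0],
    [[-0.6,0,0],0,0],
    [[-0.8,0,0],0,0],
    [[-1.0,0,0],0,0],
    [[-1.2,0,0],0,0],
    [[-1.4,0,0],0,0],
    [[-1.6,0,0],0,0],
    [[-1.7,0,0],0,0],
    [[-1.8,0,0],0,0],
    [[-1.9,0,0],0,0],
    [[-2.0,0,0],0,0]
  ]
}}

```text
time: 8.2
ee_pos: [0.4509, -0.2197, 0.0832]
tcp_rot: [-104.8, 90.0, -14.8]
wrist_force: [3.1, -0.0, 4.4]
opening: 0.0003
```

```bash
python3 s.py
python3 - <<'E'
from h import *
im,d=bot.camera("side"); cv2.imwrite("pics/side8.png",cv2.resize(im[130:310,170:410],None,fx=3,fy=3,interpolation=cv2.INTER_CUBIC))
E
```

```text
[[ 0. -1. -0.]
 [-0. -0.  1.]
 [-1. -0. -0.]]
8.2 [ 0.45088102 -0.21972479  0.08315509] [ 3.06600039 -0.03824946  4.43399867] 0.000294925280501001 [-26.   -2.3 -10.9  81.4   0.  -26. ]
[-12.28   0.09  -0.03]
[-5.68  0.09 -0.03]
```

View pics/side8.png

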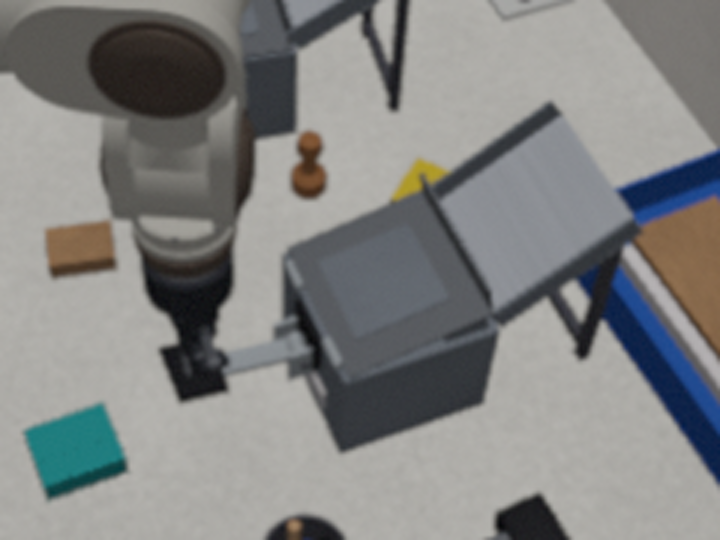

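The pad is following the fingers and the lid is nearly shut. The last part goes slower.

{"method": "play_rows", "body": {
  "rows": [
    [[-0.1,0,0],0,0],
    [[-0.2,0,0],0,0],
    [[-0.3,0,0],0,0],
    [[-0.4,0,0],0,0],
    [[-0.5,0,0],0,0],
    [[-0.6,0,0],0,0],
    [[-0.7,0,0],0,0],
    [[-0.8,0,0],0,0],
    [[-0.9,0,0],0,0],
    [[-1.0,0,0],0,0],
    [[-1.1,0,0],0,0],
    [[-1.2,0,0],0,0]
  ]
}}

```text
time: 9.25
ee_pos: [0.4498, -0.2195, 0.0945]
tcp_rot: [77.0, 89.9, 167.0]
wrist_force: [0.5, 0.1, -0.3]
opening: 0.0004
```

{"method": "play_rows", "body": {
  "rows": [
    [[-0.1,0,0],0,0],
    [[-0.2,0,0],0,0],
    [[-0.4,0,0],0,0],
    [[-0.8,0,0],0,0],
    [[-1.5,0,0],0,0],
    [[-3,0,0],0,0],
    [[-5,0,0],0,0],
    [[-8,0,0],0,0],
    [[-10,2,0],0,0],
    [[-10,5,0],0,0],
    [[-10,8,0],0,0],
    [[-10,8,0],0,0]
  ]
}}

```text
time: 10.25
ee_pos: [0.3676, -0.2196, 0.197]
tcp_rot: [-150.9, 89.9, -60.9]
wrist_force: [-0.9, 0.2, 0.6]
opening: -0.0
```

```bash
python3 s.py
python3 - <<'E'
from h import *
for n in ("side","top"):
    im,d=bot.camera(n); cv2.imwrite(f"pics/{n}9.png",im);np.save(f"pics/{n}9.npy",d)
uv=[(235,250),(298,228),(285,215),(310,235)]
print(pts("side",uv,np.load("pics/side9.npy")).round(3))
print(pts("side",uv,np.load("pics/side0.npy")).round(3))
E
```

```text
[[ 0.001 -1.     0.001]
 [-0.001  0.001  1.   ]
 [-1.    -0.001 -0.001]]
10.25 [ 0.36763354 -0.21959555  0.19697462] [-0.88527536  0.22789466  0.57444549] -3.1470887285941045e-05 [-30.8 -11.8  -6.9  94.8  -0.  -30.8]
[-0.9  -8.24 -0.04]
[ 5.7  -8.23 -0.03]
[[ 0.451 -0.218  0.114]
 [ 0.629 -0.226  0.134]
 [ 0.613 -0.175  0.137]
 [ 0.65  -0.258  0.134]]
[[ 0.452 -0.216  0.111]
 [ 0.629 -0.227  0.136]
 [ 0.612 -0.176  0.139]
 [ 0.649 -0.26   0.136]]
```

View pics/side9.png

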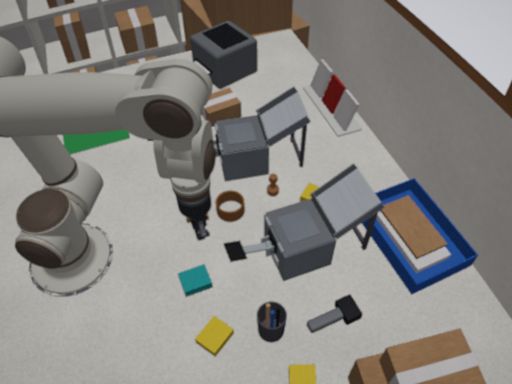

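View pics/top9.png

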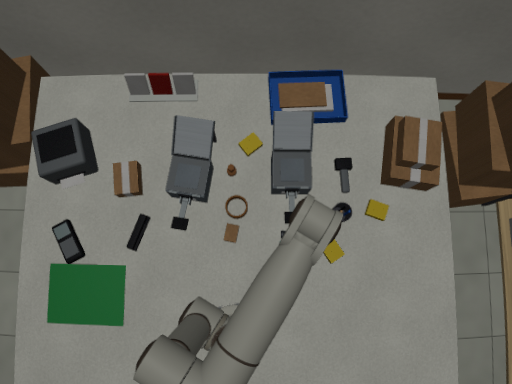

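The lid is shut at its starting height, the pad is back at rest, the chute is empty, and the other box and bystanders look unmoved. Handing in.

```bash
python3 -c "
from workcell import bot
print(bot.get_obs()['time']);bot.job_done()"
```

```text
10.35
the job is handed in; nothing more can be done
```

The parcel is in its box (the right-hand one, hopper_a), the lid is shut again, and I handed the job in at 10.35 s.

- **Opening:** I pressed the lever pad from above with closed fingertips until it met the hard stop, at about 38 N wrist force. The lid measured about 1.03 rad open, and the parcel slid in while I held it there.
- **Closing:** I raised the lever at about 24 mm/s, then 12 mm/s near the end. The pad stayed against the fingers wherever I checked, and the contact force had faded to zero by the end of the slow raise. I didn't measure the lid's closing speed directly; from the finger speed it should be about 0.25 rad/s, under the 1 rad/s limit.
- **Final checks:** The lid and pad are back within about 3 mm of their starting heights, and the chute is empty. The other box is shut, nothing else on the counter looks moved, and the robot is clear of everything.
- **One disagreement:** The closed fingertips ended roughly 25 mm short of the reported tool point. I found this with the wrist camera and used the measured tip position and the force reading instead.

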